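Reset the force adjuster of a garage-door opener

TASK

Take the flat screwdriver (square handle) out of the wooden tool block and, pressing only lightly, rotate it on the slotted brass adjuster beside the opener's cable gland until the blade drops fully into the slot; then turn that adjuster clockwise until its pointer lines up with the raised white mark. Stand the screwdriver back in its own hole in the block. Never press the adjuster hard, touch the opener with the gripper, disturb the other adjuster or knock the other things about.

Things in the scene. Friction and masses are not known exactly. Their poses are not given: they have to be found in the camera images.
- opener: Grey garage-door opener head lying on the bench, fixed: 240 mm along its x, 170 mm along its y, panel top at 75 mm; origin under its centre on the bench. Black motor cover 100 x 150 mm, 40 mm higher, on its +x part. Two identical slotted adjusters on the panel at x -55 mm: the near one at y +40 mm, beside the black cable gland (round stub on the +y side), the far one at y -40 mm.
- near_dial_face (a point): On the axis of the adjuster to turn, level with the brass screw's top face at rest, 89 mm above the bench; opener's axes, does not turn. Screw 24 mm diameter, one slot right across its centre, 5.5 mm wide, 8 mm deep, flat floor. Slot direction: up to 75 degrees either way from the opener's x, new each time, NOT measured and not told by the pointer: find it by sight or feel.
- near_dial_seat (a point): Floor of that slot on the same axis, 8 mm below the face (81 mm above the bench). The screw is sprung: pressed on its face it yields from 3.5 N, 4.5 N per mm, and comes back up when the blade drops in. Fully in means the tip at least 6.3 mm below the face; outside the slot that would take over 20 N, and 16 N is already too hard. Search and turn with 4 to 9 N.
- near_dial (a joint): Pointer angle of the adjuster to turn (rad), growing clockwise seen from above, 0 to 2.6; friction 0.04 N m, stays where left. At 0 the pointer points to the opener's -y, at 1.571 to its -x, at the raised white mark. Starts at 0.1 to 0.5. The black pointer ring (40 mm outer diameter, 5 mm high, nose out to 27 mm) turns with the screw; blade play in the slot is about 0.2 rad each way.
- far_dial_pointer (a point): Tip of the pointer of the other adjuster (26 mm from its axis), same build, to be left alone.
- driver: Flat screwdriver, 170 mm long, 0.14 kg, standing blade down in the block's hole; origin at the middle of the blade's tip edge, z up along the shaft to the handle. Blade 14 mm wide along its x, 3 mm thick along its y, 16 mm long; round shaft 9 mm diameter; round guard flange 34 mm diameter from z 80 to 86 mm; black square handle 26 x 26 mm, sides along its x and y, from z 86 to 170 mm.
- driver_tip (a point): The middle of the screwdriver's blade edge (same point and axes as the driver's origin).
- rack: Wooden tool block, fixed, 150 mm along its x, 60 mm along its y, 95 mm high; origin under its centre on the bench. Two square through holes 20 x 20 mm, at x -40 mm (flat screwdriver) and x +40 mm (cross-tip screwdriver). A screwdriver hangs on its flange, its tip then 15 mm above the bench.
- rack_hole (a point): Centre of the mouth of the flat screwdriver's hole, on the block's top face (95 mm above the bench); axes of the block. Returned, the driver's tip is 80 mm below this point.
- cross_driver: Cross-tip screwdriver with a round black handle up to 30 mm thick, in the block's other hole, its top 170 mm above the bench; to be left alone.
- locknut: Steel ring, 38 mm diameter, 12 mm high, lying on the motor cover of the opener; bystander.
- wrench: Steel wrench 170 mm long lying on the bench between the opener and the block; bystander.
- tape_measure: Yellow tape measure case 70 x 40 x 65 mm behind; bystander.
- spray_can: Spray can 60 mm diameter, 190 mm high, behind; bystander.
- screw_jar: Jar 70 mm diameter, 85 mm high, behind; bystander.
- hammer: Hammer lying at the left side of the bench; bystander.
- washer_cup: Small steel bowl 70 mm diameter, 50 mm high, at the right side of the bench; bystander.
Things that resemble listed ones, but are neither listed nor needed, are in the scene too. Leave any purple look-alike of the driver alone.

How it is judged:
By the outcome, as a careful person would: the job done as asked, in the order asked, and still so for the second after the job is handed in, with the robot touching nothing.
It also fails if it takes over 72 s, if anything falls off the work surface, if the arm or the gripper's body presses on something with over 40 N, if the wrist force passes 120 N, or if a joint passes its speed limit or range.

ROBOT

A 7-joint arm with a two-finger parallel gripper is mounted at the origin on the work surface. World frame = base frame: x ahead of the robot, y to its left, z up, the work surface at z = 0. Lengths are in m, angles in rad, forces in N, time in s.
With the tool pointing down it reaches from about 0.4 to 0.925 m from the base axis. Payload 5.6 kg.
Tool frame: the origin (TCP) lies midway between the tips of the shut fingers; the grasp point (between the pads) lies 19 mm behind it; z points along the fingers, y is the line along which they close (so a half turn about z gives the same grasp; the last joint's range is limited). The gripper opens to 85 mm and grips with 20 to 120 N. Pads are 22 mm wide; open, the fingers measure 114 mm over their backs; the gripper's body (76 mm by 85 mm) begins 54 mm behind the grasp point. The pads swing forward as they close: fully open they stand 13 mm farther back than shut.
Start: joints at [-1.366, 0.468, -0.012, 1.603, 0.006, 1.071, -0.056], TCP at [0.159, 0.63, 0.231] pointing down, gripper open.
Joint ranges: [-2.53, 2.53], [-0.31, 2.02], [-1.57, 1.55], [0.28, 2.44], [-1.29, 4.43], [0.15, 1.84], [-2.92, 2.92]. Speed limits (rad/s): [2.57, 2.57, 3.14, 3.14, 3.14, 3.14, 3.14].

INTERFACE

Orientations are given as a rotation vector (axis times angle).
In Python, from rig import manip gives the robot as it stands.
- The arm moves only by the shell command python3 -m inch 'ROWS' [FORCE]. ROWS is a JSON object of lists of equal length, an entry for each row: "hand": the finger opening in m, from 0 to 0.0854; "xyz": the shift along the tool's x, y, z in m, a list of three; "twist": the turn about the tool's z in degrees. A call has exactly 10 rows; each row shifts and turns the commanded pose from where the row before left it, along the tool's axes as they then stand; what a row does not reach is not made up. A row lasts 1/12 s, in which the tool goes at most 41.7 mm and 7.16 degrees, less where a joint would pass 70% of its speed; a pose out of reach is approached as far as the arm can. A call with a gripper value outside its range is refused whole. The fingers move at their own pace and stop on an object; FORCE is the grip in N (left out, the last holds). Time passes only in rows, so rows that do not move let the fingers close, or fill a call up. It gives the time, the measured TCP pose, the force, the opening and the grip force at its end, in the units of the state.
- manip.get_state(): the state, without advancing time (a new reading comes with each control period).
- manip.snapshot(name): name is "side" or "top" or "wrist"; returns a dict with "pixels" (420x560x3 uint8, red, green, blue), "fx", "fy", "cx", "cy" (pixels), "rvec" (rotation vector, rad) and "tvec" (3), from world to camera coordinates, as OpenCV has them. Camera axes: x right, y down, z forward; pixel columns grow to the right and rows downward; lengths in m; the calibration is good to about 2 mm. A picture is of the moment at which its call begins. There is no depth.
- manip.job_done(): hands the job in; it is judged then, once.
The state is a dict: "time": time; "q": joint angles; "joint_velocities": joint speeds; "tau": joint torques, N m; "tcp_pos": TCP position; "tool_rot": TCP orientation; "wrist_force": force on the tool from outside, world axes, zero at the start; "ft_torque": the same for the moment, N m; "opening": opening from 0.0 (shut) to 1.0 (fully open); "finger_force": force on a finger pad.
Only numpy, scipy, OpenCV 4.12 (cv2) and the standard library are available. Lean on these libraries where they do the work, as an engineer would, in place of code of your own. Each camera call takes 0.05 s, during which the arm holds its last target. There are 200 camera calls.

## Working session

There is one attempt and no reset: what is moved stays moved. The work goes in short steps, Python scripts to look and compute and a shell command to move; the robot and the scene stay as the last step left them, time stands still between calls to the robot, and variables do not carry over. Pictures are saved under pics/ and viewed, at most 13 in all, crops included, and the job is handed in when it is done.

```bash
ls; mkdir -p pics; cat > h.py <<'E'
import numpy as np, cv2, pickle
from scipy.spatial.transform import Rotation as R
from rig import manip
def snap(n,f):
    s=manip.snapshot(n); pickle.dump(s,open(f'pics/{f}.pkl','wb')); return s
def load(f): return pickle.load(open(f'pics/{f}.pkl','rb'))
def K(s): return np.array([[s['fx'],0,s['cx']],[0,s['fy'],s['cy']],[0,0,1.]])
def proj(s,p): return cv2.projectPoints(np.array(p,float).reshape(-1,3),np.array(s['rvec'],float),np.array(s['tvec'],float),K(s),None)[0].reshape(-1,2)
def ray(s,uv,z):
    Rm=cv2.Rodrigues(np.array(s['rvec'],float))[0]; c=-Rm.T@np.array(s['tvec'],float)
    d=Rm.T@np.linalg.inv(K(s))@np.array([uv[0],uv[1],1.]); return c+d*(z-c[2])/d[2]
def save(s,f,box=None,sc=1):
    im=s['pixels'][:,:,::-1]
    if box: im=im[box[1]:box[3],box[0]:box[2]]
    cv2.imwrite(f'pics/{f}.png',cv2.resize(im,None,fx=sc,fy=sc,interpolation=cv2.INTER_CUBIC))
E
python3 - <<'E'
from h import *
for n in ['top','side','wrist']:
    s=snap(n,n+'0'); save(s,n+'0')
    Rm=cv2.Rodrigues(np.array(s['rvec'],float))[0];print(n,s['fx'],-Rm.T@np.array(s['tvec'],float))
    
a=[load(n+'0')['pixels'] for n in ['top','side']]
cv2.imwrite('pics/both.png',cv2.resize(np.hstack(a)[:,:,::-1],(800,300)))
print(manip.get_state())
E
```

```text
pics
top 501.5055218507375 [ 0.28412388 -0.02768686  1.55640616]
side 391.3671418642442 [-0.07994635 -0.58423483  0.61467907]
wrist 373.53178533023066 [0.08760524 0.64686613 0.3726981 ]
{'time': 0.15, 'q': array([-1.36599703,  0.46824104, -0.01160782,  1.60338294,  0.00603888,
        1.07135682, -0.05628182]), 'joint_velocities': array([-7.40575566e-04, -3.26409318e-03, -1.09199370e-03, -4.02517876e-03,
        3.66896910e-05,  4.88725510e-04, -1.25752139e-03]), 'tau': array([ 5.09966831e-04, -5.32795179e+01,  2.13318318e-02, -2.51553673e+01,
        1.13958103e-02,  5.64330578e-03,  5.62051824e-06]), 'tcp_pos': array([0.15939373, 0.62973753, 0.23052628]), 'tool_rot': array([-3.88280260e-01, -3.11747188e+00,  2.12741661e-03]), 'wrist_force': array([-0.88254066, -0.03722534, -0.66992578]), 'ft_torque': array([ 0.01812991,  0.01348723, -0.01579434]), 'finger_force': 0.0, 'opening': 0.9964642866815219}
```

View pics/top0.png

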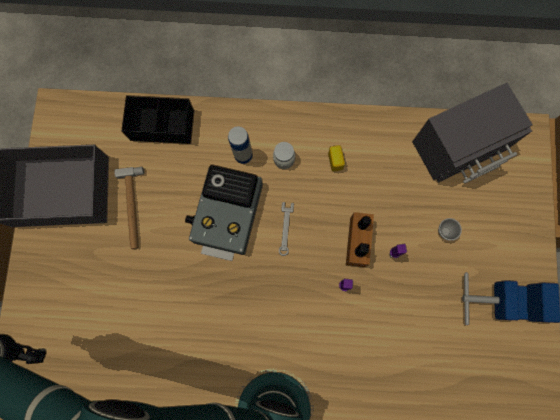

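View pics/side0.png

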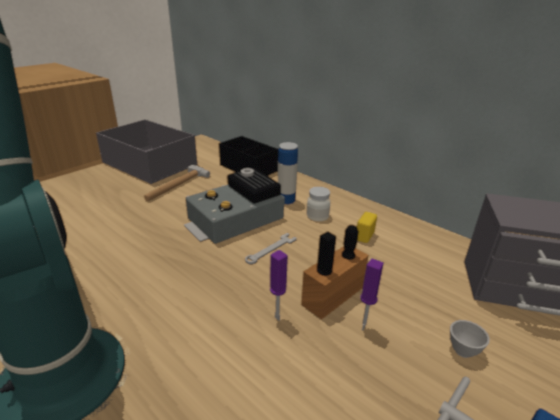

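Top view: near adjuster at about (208,222), beside the gland at (190,218), and far adjuster at (233,228). Candidates for the driver: black handles in the block at (362,249) and (366,222), and purple look-alikes at (346,284) and (399,250). In the side view, the black handle at (327,253) looks square and the one at (350,240) looks round. I'll check this in a close crop.

```bash
python3 - <<'E'
from h import *
t=load('top0')['pixels'];s=load('side0')['pixels']
def c(im,x,y,w,h,f): return cv2.resize(im[y:y+h,x:x+w],(w*f,h*f),interpolation=cv2.INTER_CUBIC)
a=c(t,180,160,90,100,4); b=c(t,335,205,50,66,6)[:400]; d=c(s,290,215,90,100,4)
b=cv2.copyMakeBorder(b,0,400-b.shape[0],0,0,0)
o=np.hstack([a[:, :], b]); cv2.imwrite('pics/crop1.png',o[:,:,::-1]); print(o.shape)
T=load('top0')
for n,uv,z in [('near',(208,222),.089),('far',(233,228),.089),('h1',(362,249),.185),('h2',(366,222),.17)]: print(n,ray(T,uv,z))
E
```

```text
(400, 660, 3)
near [0.53250931 0.22471182 0.089     ]
far [0.51853052 0.14912308 0.089     ]
h1 [ 0.4641859  -0.22065395  0.185     ]
h2 [ 0.54287493 -0.23209501  0.17      ]
```

View pics/crop1.png

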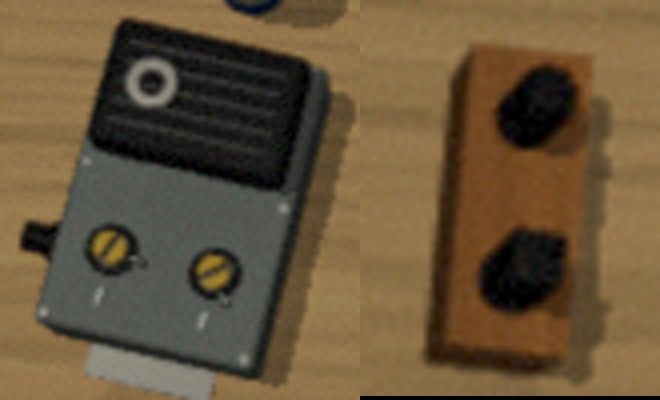

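The square handle, a lighter square top at crop (530,260), is top-view pixel (362,249), so that is the driver. The round one at (366,222) is the cross-tip. Next I'll work out the wrist camera geometry and the rough poses.

```bash
cat >> h.py <<'E'
def yaw(st=None):
    """angle of tool x, clockwise from above, deg, measured from world +x"""
    st=st or manip.get_state(); M=R.from_rotvec(st['tool_rot']).as_matrix(); return -np.degrees(np.arctan2(M[1,0],M[0,0]))
def go(p=None,y=None):
    st=manip.get_state(); M=R.from_rotvec(st['tool_rot']).as_matrix()
    if p is not None: print('tool shift mm',np.round(M.T@(np.array(p)-st['tcp_pos'])*1e3,1))
    if y is not None: print('twist',round((y-yaw(st)+180)%360-180,1))
    print('tcp',np.round(st['tcp_pos'],4),'yaw',round(yaw(st),2),'q',np.round(st['q'],2),'F',np.round(st['wrist_force'],1),'T',np.round(st['ft_torque'],2),'t',round(st['time'],2),'g',round(st['finger_force'],1))
E
python3 - <<'E'
from h import *
st=manip.get_state();M=R.from_rotvec(st['tool_rot']).as_matrix()
s=load('wrist0');Rm=cv2.Rodrigues(np.array(s['rvec'],float))[0];c=-Rm.T@np.array(s['tvec'],float)
print('cam in tool',M.T@(c-st['tcp_pos']),'\naxes',np.round(M.T@Rm.T,3),'tool',np.round(M,3))
T=load('top0')
P=lambda x,y:(180+x/4,160+y/4)
# opener panel: near, far dial
n=ray(T,P(111,250),.089)[:2];f=ray(T,P(214,272),.089)[:2];u=(n-f)/np.linalg.norm(n-f);print(n,f,np.linalg.norm(n-f),'opener yaw',np.degrees(np.arctan2(-u[0],u[1])))
Q=lambda x,y:(335+(x-360)/6,205+y/6)
c=[ray(T,Q(*k),.095)[:2] for k in [(472,45),(592,56),(570,365),(445,345)]];print(np.round(c,3),np.mean(c,0))
d=[np.hypot(*(c[i]-c[(i+1)%4])) for i in range(4)];print(d)
go([.53+.075*.97,.225-.02,.33])
E
```

```text
cam in tool [ 0.07377766 -0.00119567 -0.14218027] 
axes [[-0.    -0.957 -0.289]
 [ 1.    -0.     0.   ]
 [-0.    -0.289  0.957]] tool [[-0.969  0.245 -0.   ]
 [ 0.245  0.969 -0.001]
 [-0.    -0.001 -1.   ]]
[0.53096519 0.22532338] [0.51861104 0.14764269] 0.07865694248714286 opener yaw -9.036502901512954
[[ 0.584 -0.206]
 [ 0.581 -0.265]
 [ 0.428 -0.258]
 [ 0.435 -0.197]] [ 0.50684706 -0.23150123]
[np.float64(0.05944286659134748), np.float64(0.1532713040657029), np.float64(0.061060196935093396), np.float64(0.14929730477076822)]
tool shift mm [-534.  -303.1  -99. ]
tcp [0.1594 0.6297 0.2305] yaw -165.8 q [-1.37  0.47 -0.01  1.6   0.01  1.07 -0.06] F [-0.9 -0.  -0.7] T [ 0.02  0.01 -0.02] t 0.15 g 0.0
```

```bash
python3 -m inch '{"hand":[0.085,0.085,0.085,0.085,0.085,0.085,0.085,0.085,0.085,0.085],"xyz":[[-0.01,-0.007,-0.02],[-0.02,-0.013,-0.02],[-0.031,-0.020,0],[-0.033,-0.021,0],[-0.033,-0.021,0],[-0.033,-0.021,0],[-0.033,-0.021,0],[-0.033,-0.021,0],[-0.033,-0.021,0],[-0.033,-0.021,0]],"twist":[0,0,0,0,0,0,0,0,0,0]}'
python3 -m inch '{"hand":[0.085,0.085,0.085,0.085,0.085,0.085,0.085,0.085,0.085,0.085],"xyz":[[-0.033,-0.021,0],[-0.033,-0.021,0],[-0.033,-0.021,0],[-0.033,-0.021,0],[-0.025,-0.017,0],[-0.01,-0.009,0],[0,0,0],[0,0,0],[0,0,0],[0,0,0]],"twist":[0,0,0,0,0,0,0,0,0,0]}'
python3 - <<'E'
from h import *
go([.531,.225,.27]); s=snap('wrist','w1'); save(s,'w1'); print(proj(s,[.531,.225,.089]))
E
```

```text
time: 0.98
tcp_pos: [0.3976, 0.3755, 0.2713]
tool_rot: [-0.388, -3.117, -0.0]
wrist_force: [0.6, 1.4, -0.1]
opening: 0.998
finger_force: 0.0
time: 1.82
tcp_pos: [0.5304, 0.2315, 0.2711]
tool_rot: [-0.383, -3.117, -0.001]
wrist_force: [0.6, -0.4, -0.6]
opening: 0.999
finger_force: 0.0
tool shift mm [-2.2 -6.2  1.1]
tcp [0.5304 0.2315 0.2711] yaw -165.98 q [-0.65  0.31  0.23  1.75 -0.08  1.09  0.93] F [ 0.6 -0.4 -0.6] T [-0.02  0.04  0.03] t 1.82 g 0.0
[[276.21993513 179.71568312]]
```

View pics/w1.png

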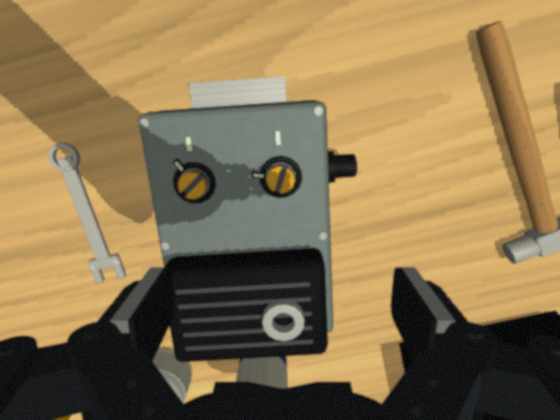

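The wrist view shows the near adjuster at (282,177), beside the gland at (342,165), with its slot visible and its pointer at (258,176). The near white mark is at (278,138) and the far adjuster at (194,184). I'll measure the slot and opener pose by rectifying the plane.

```bash
cat >> h.py <<'E'
def rect(s,c,z,half,res):
    n=int(2*half/res); g=(np.arange(n)-n/2+.5)*res
    X,Y=np.meshgrid(c[0]+g,c[1]+g,indexing='ij')
    uv=proj(s,np.stack([X,Y,np.full_like(X,z)],-1)).reshape(n,n,2).astype(np.float32)
    return cv2.remap(s['pixels'],uv[...,0],uv[...,1],cv2.INTER_CUBIC),X,Y
def dial(s,c,z=.089):
    for _ in range(3):
        im,X,Y=rect(s,c,z,.016,.00025); f=im.astype(float)
        br=(f[...,0]-f[...,2]>40)
        pts=np.stack([X[br],Y[br]],-1).astype(np.float32)
        (cc,r)=cv2.minEnclosingCircle(pts); c=np.array(cc)
    d=np.hypot(X-c[0],Y-c[1]); ins=d<.0095
    v=f.sum(-1); w=np.clip(np.percentile(v[ins],60)-v,0,None)*ins
    best=max(np.arange(0,180,1.),key=lambda a:(w*(abs(-(X-c[0])*np.sin(np.radians(a))+(Y-c[1])*np.cos(np.radians(a)))<.00275)).sum())
    return c,pts.mean(0),r,best
E
python3 - <<'E'
from h import *
s=load('w1')
for c in [(.531,.225),(.5186,.1476)]:
    c,m,r,a=dial(s,ray(s,(282,177) if c[1]>.2 else (194,184),.089)[:2]); print('c',c,m,r*1e3,'slot ccw from world x',a)
k=[ray(s,p,.075)[:2] for p in [(142,116),(325,102)]];m=[ray(s,p,.076)[:2] for p in [(278,138),(188,144)]]
print(k,m)
for a,b in [k[::-1],m]: d=a-b;print(np.hypot(*d),'yaw',np.degrees(np.arctan2(-d[0],d[1])))
print('pointer',ray(s,(256,176),.083))
E
```

```text
c [0.53152496 0.22881471] [0.5315012 0.2287695] 13.414094224572182 slot ccw from world x 147.0
c [0.51727384 0.15047307] [0.5174088  0.15024783] 13.60870897769928 slot ccw from world x 120.0
[array([0.44937388, 0.12318915]), array([0.47694924, 0.28263573])] [array([0.49714687, 0.23509168]), array([0.48266713, 0.15516864])]
0.16181351129254823 yaw -9.81191512214361
0.08122410329714495 yaw -10.268945994855924
pointer [0.52456025 0.20768914 0.083     ]
```

```bash
python3 -m inch '{"hand":[0.085,0.085,0.085,0.085,0.085,0.085,0.085,0.085,0.085,0.085],"xyz":[[-0.001,-0.01,-0.01],[-0.002,-0.022,-0.01],[-0.004,-0.035,-0.01],[-0.004,-0.036,0],[-0.004,-0.036,0],[-0.004,-0.036,0],[-0.004,-0.036,0],[-0.004,-0.036,0],[-0.004,-0.036,0],[-0.004,-0.036,0]],"twist":[0,0,0,0,0,0,0,0,0,0]}'
python3 -m inch '{"hand":[0.085,0.085,0.085,0.085,0.085,0.085,0.085,0.085,0.085,0.085],"xyz":[[-0.004,-0.036,0],[-0.004,-0.036,0],[-0.004,-0.036,0],[-0.002,-0.022,0],[-0.001,-0.009,0],[0,0,0],[0,0,0],[0,0,0],[0,0,0],[0,0,0]],"twist":[0,0,0,0,0,-4,-4,-3,0,0]}'
python3 - <<'E'
from h import *
go([.464,-.225,.30]); s=snap('wrist','w2'); save(s,'w2')
E
```

```text
time: 2.7
tcp_pos: [0.4864, -0.0899, 0.3024]
tool_rot: [0.387, 3.116, 0.001]
wrist_force: [1.0, 0.4, 0.1]
opening: 0.995
finger_force: 0.0
time: 3.53
tcp_pos: [0.4679, -0.2257, 0.3016]
tool_rot: [0.088, 3.14, 0.001]
wrist_force: [-0.1, -0.3, 0.5]
opening: 0.996
finger_force: 0.0
tool shift mm [3.9 0.5 1.6]
tcp [ 0.4679 -0.2257  0.3016] yaw -176.8 q [-0.07  0.18  0.52  1.87 -0.1   1.12  2.  ] F [-0.1 -0.3  0.5] T [0.   0.03 0.01] t 3.53 g 0.0
```

View pics/w2.png

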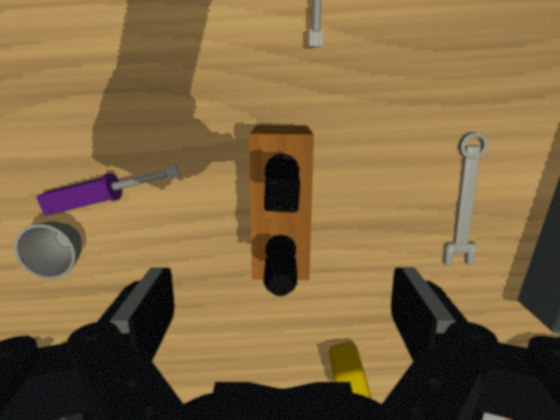

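The driver's square handle spans about (265–299, 155–212), with the far edge of its top at row 212. The cross-tip is at (281,265) and a purple look-alike is off to the left. I'll fit the edges numerically.

```bash
python3 - <<'E'
from h import *
s=load('w2');g=cv2.cvtColor(s['pixels'],cv2.COLOR_RGB2GRAY).astype(float)
# bottom edge of handle top: steepest dark->bright going down
B=[(x,200+np.argmax(np.diff(g[200:222,x]))+.5) for x in range(269,296)]
L=[(255+np.argmin(np.diff(g[y,255:275]))+.5,y) for y in range(192,208)]
Rr=[(290+np.argmax(np.diff(g[y,290:310]))+.5,y) for y in range(192,208)]
def line(P,z,name):
    W=np.array([ray(s,p,z)[:2] for p in P]); vx,vy,x0,y0=cv2.fitLine(W.astype(np.float32),cv2.DIST_HUBER,0,1e-4,1e-4).ravel()
    print(name,'ang ccw',round((np.degrees(np.arctan2(vy,vx))+90)%180-90,2),'pt',x0,y0)
line(B,.185,'far edge');line(L,.185,'left');line(Rr,.185,'right')
rgb=s['pixels'].astype(float);wood=rgb[...,0]-rgb[...,2]
r=[ray(s,p,.095)[:2] for p in [(250,134),(313,133),(309,279),(252,279)]]
print(np.round(r,4),np.mean(r,0),[np.hypot(*(r[i]-r[(i+1)%4])) for i in range(4)])
u=(r[3]-r[0])/np.linalg.norm(r[3]-r[0])+(r[2]-r[1])/np.linalg.norm(r[2]-r[1]);a=np.arctan2(u[1],u[0]);print('rack yaw',np.degrees(a),'hole',np.mean(r,0)-.04*np.array([np.cos(a),np.sin(a)]))
T=load('top0');print('purple',ray(T,(399,250),.17),ray(T,(346,284),.17))
E
```

```text
far edge ang ccw 81.79 pt 0.47786057 -0.22954492
left ang ccw -8.06 pt 0.46915168 -0.23981823
right ang ccw -4.4 pt 0.47056428 -0.21486175
[[ 0.4309 -0.2542]
 [ 0.4332 -0.196 ]
 [ 0.583  -0.205 ]
 [ 0.5797 -0.2642]] [ 0.50670978 -0.22985594] [np.float64(0.058199264946406454), np.float64(0.15006848409945725), np.float64(0.059261676338575174), np.float64(0.14913129558608917)]
rack yaw -3.643494387520217 hole [ 0.46679063 -0.22731402]
purple [ 0.46895008 -0.32529612  0.17      ] [ 0.36754152 -0.18141727  0.17      ]
```

```bash
python3 -m inch '{"hand":[0.085,0.085,0.085,0.085,0.085,0.085,0.085,0.085,0.085,0.085],"xyz":[[0.003,-0.002,0.010],[0,0,0.02],[0,0,0.025],[0,0,0.025],[0,0,0.025],[0,0,0.025],[0,0,0.025],[0,0,0.015],[0,0,0.007],[0,0,0]],"twist":[2,2,0,0,0,0,0,0,0,0]}'
python3 -m inch '{"hand":[0.02,0.02,0.02,0.02,0.02,0.02,0.02,0.02,0.02,0.02],"xyz":[[0,0,0],[0,0,0],[0,0,0],[0,0,0],[0,0,0],[0,0,0],[0,0,0],[0,0,0],[0,0,0],[0,0,0]],"twist":[0,0,0,0,0,0,0,0,0,0]}' 60
python3 -c "
from h import *
go([.465,-.2275,.125],-173)"
```

```text
time: 4.42
tcp_pos: [0.4632, -0.228, 0.1225]
tool_rot: [-0.199, -3.132, -0.001]
wrist_force: [0.2, -0.2, 0.0]
opening: 0.997
finger_force: 0.0
time: 5.25
tcp_pos: [0.4651, -0.2285, 0.1251]
tool_rot: [0.197, 3.134, 0.0]
wrist_force: [-0.6, 1.6, 6.6]
opening: 0.298
finger_force: 50.1
tool shift mm [0.2 1.  0.1]
twist -0.2
tcp [ 0.4651 -0.2285  0.1251] yaw -172.8 q [ 0.01  0.41  0.47  2.04 -0.27  0.75  2.09] F [-0.6  1.6  6.6] T [ 0.24  0.28 -0.02] t 5.25 g 50.1
```

```bash
python3 -m inch '{"hand":[0.02,0.02,0.02,0.02,0.02,0.02,0.02,0.02,0.02,0.02],"xyz":[[0,0,-0.004],[0,0,-0.010],[0,0,-0.016],[0,0,-0.018],[0,0,-0.018],[0,0,-0.018],[0,0,-0.018],[0,0,-0.018],[0,0,-0.008],[0,0,-0.002]],"twist":[0,0,0,0,0,0,0,0,0,0]}'
python3 - <<'E'
from h import *
go([.529,.2285,.255],-147); a=snap('wrist','w3'); b=snap('side','s3')
o=np.hstack([a['pixels'][60:420,150:420],b['pixels'][60:420,180:450]]);cv2.imwrite('pics/c3.png',cv2.resize(o,None,fx=1.45,fy=1.45)[:,:,::-1]);print(o.shape)
E
```

```text
time: 6.08
tcp_pos: [0.4652, -0.2289, 0.2561]
tool_rot: [0.197, 3.132, -0.001]
wrist_force: [0.2, -0.2, -1.8]
opening: 0.299
finger_force: 50.1
tool shift mm [ -5.9 461.8   1. ]
twist 25.8
tcp [ 0.4652 -0.2289  0.2561] yaw -172.79 q [-0.07  0.22  0.53  1.93 -0.13  1.02  1.97] F [ 0.2 -0.2 -1.8] T [-0.02 -0.   -0.03] t 6.08 g 50.1
(360, 540, 3)
```

View pics/c3.png

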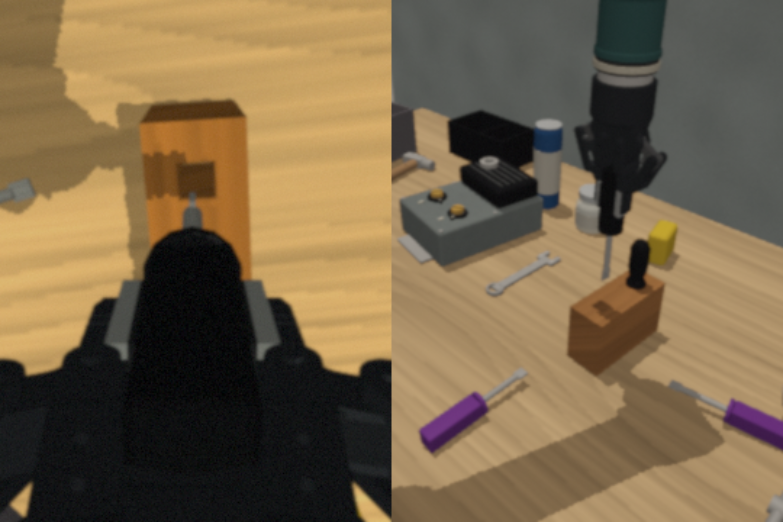

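The driver hangs straight. Its tip is at wrist pixel (282,197) and the blade looks thin across the tool's y, so its width lies along tool x. The empty hole is at (286,184), and the purple look-alikes are lying down untouched.

```bash
python3 - <<'E'
from h import *
s=load('w3');print('tip FK px',proj(s,[.4652,-.2289,.146]),'seen->world',ray(s,(282.4,196.6),.146),'hole',ray(s,(285.9,184.1),.095))
g=cv2.cvtColor(s['pixels'],cv2.COLOR_RGB2GRAY)
for y in (194,197,200,204,210,215): print(y,g[y,268:298])
E
python3 -m inch '{"hand":[0.02,0.02,0.02,0.02,0.02,0.02,0.02,0.02,0.02,0.02],"xyz":[[0,0.01,0],[0,0.025,0],[0,0.036,0],[0,0.038,0],[0,0.038,0],[0,0.038,0],[0,0.038,0],[0,0.038,0],[0,0.038,0],[0,0.038,0]],"twist":[0,0,0,0,0,0,0,0,0,0]}'
python3 -m inch '{"hand":[0.02,0.02,0.02,0.02,0.02,0.02,0.02,0.02,0.02,0.02],"xyz":[[0,0.038,0],[0,0.038,0],[-0.006,0.035,0],[0,0.014,0],[0,0,0],[0,0,0],[0,0,0],[0,0,0],[0,0,0],[0,0,0]],"twist":[0,0,0,0,6,6,6,6,2,0]}'
python3 - <<'E'
from h import *
go([.5315,.2288,.256],-147); a=snap('wrist','w4');b=snap('side','s4')
o=np.hstack([cv2.resize(a['pixels'][100:240,210:350],(400,400),interpolation=2),cv2.resize(b['pixels'][140:260,150:270],(400,400),interpolation=2)])
cv2.imwrite('pics/c4.png',o[:,:,::-1])
E
```

```text
tip FK px [[283.57693489 199.53758346]] seen->world [ 0.46296256 -0.22945159  0.146     ] hole [ 0.46704611 -0.22697012  0.095     ]
194 [92 91 90 88 84 74 65 58 52 54 54 60 68 74 79 77 71 63 55 59 57 57 58 59
 55 56 56 56 58 64]
197 [123 122 125 122 116 102  88  91  91  93  93  91  91  85  85  87  90  94
  98  97 100  99 101  98 101  99 100 104 105 108]
200 [125 127 125 128 125 125 124 125 126 125 123 121 121 117 118 115 117 116
 117 119 116 119 115 114 115 114 116 118 121 120]
204 [122 125 128 126 123 125 125 120 117 103  90  81  79  84  82  80  80  78
  84  89 101 111 114 115 117 114 111 113 111 110]
210 [122 126 126 129 129 124 120 112  92  80  79  82  80  80  82  80  79  80
  74  71  79  96 112 117 117 116 112 114 112 111]
215 [124 126 126 127 125 123 120 109  89  75  75  73  72  69  69  67  71  71
  70  71  75  88 103 113 115 112 114 113 111 112]
time: 7.02
tcp_pos: [0.5056, 0.1083, 0.2531]
tool_rot: [-0.196, -3.133, 0.001]
wrist_force: [0.9, -1.2, -1.6]
opening: 0.3
finger_force: 50.3
time: 7.85
tcp_pos: [0.5274, 0.2291, 0.2529]
tool_rot: [-0.898, -3.009, 0.003]
wrist_force: [-0.7, 0.3, -1.1]
opening: 0.298
finger_force: 50.2
tool shift mm [-3.6  2.  -3.1]
twist -0.2
tcp [0.5274 0.2291 0.2529] yaw -146.76 q [-0.74  0.32  0.33  1.79 -0.12  1.06  0.63] F [-0.7  0.3 -1.1] T [ 0.   -0.07 -0.02] t 7.85 g 50.2
```

View pics/c4.png

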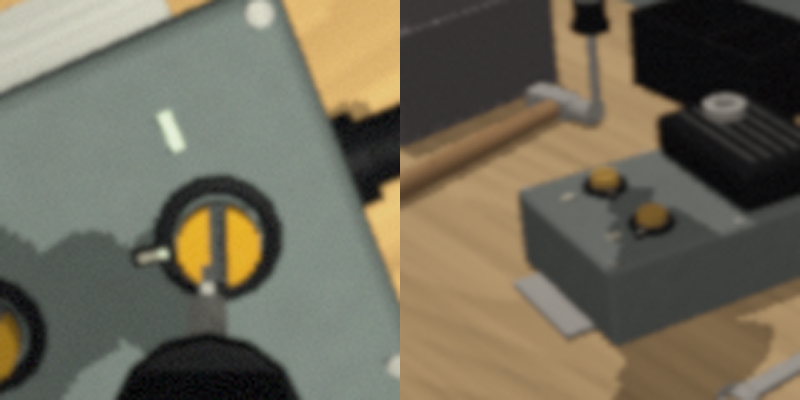

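The slot appears vertical in the wrist view, which means it is parallel to the blade. The tip is at crop (208,285) and the slot centre at (219,243). I'll compute the offset between them.

```bash
python3 - <<'E'
from h import *
s=load('w4');st=manip.get_state();M=R.from_rotvec(st['tool_rot']).as_matrix();tcp=st['tcp_pos']
c,m,r,a=dial(s,ray(s,(286.5,185),.089)[:2]);print('dial',c,m,r,'slot cw mod180',-a%180,'-> yaw',-a%180-180)
tl=lambda p:np.round(M.T@(np.append(p[:2],0)-np.append(tcp[:2],0))*1e3,2)
print('dial in tool xy',tl(c),tl(m))
g=s['pixels'].astype(int).sum(-1)//3
for y in range(194,214,2): print(y,g[y,272:296])
print('FK tip px',proj(s,tcp-[0,0,.110]))
for x in (282,283): print(tl(ray(s,(x,199.5),.1429)))
E
```

```text
dial [0.53171372 0.22849126] [0.531394 0.228871] 0.013547203503549099 slot cw mod180 33.0 -> yaw -147.0
dial in tool xy [-3.73  1.64 -0.01] [-3.26  1.79 -0.01]
194 [ 49  67 100 129 140 146 145 144 128 107  94  92  87  86  82  77  79 103
 132 143 148 149 144 145]
196 [ 28  43  59  86 108 127 138 139 125 105  95  92  91  87  80  76  76 102
 130 142 147 143 144 130]
198 [ 26  27  35  43  57  79 102 122 129 129 131 125 112  82  68  65  77  96
 121 130 130 118  98  75]
200 [ 58  40  27  26  14  31  53  91 137 171 182 174 148 101  58  45  47  59
  71  77  68  54  46  38]
202 [ 78  70  61  52  44  41  53  83 118 146 158 155 135 101  68  49  40  36
  40  36  39  38  47  58]
204 [ 84  85  82  80  79  74  78  81  89  91  96  99  98  93  84  78  68  61
  67  70  82  94 109 120]
206 [ 87  84  85  83  85  80  82  82  86  89  92  93  92  91  91  91  96 111
 118 126 128 132 132 131]
208 [ 86  88  84  84  80  81  82  81  84  85  88  88  92  93  92  93 102 116
 129 133 134 133 134 130]
210 [ 86  87  86  82  81  79  79  81  86  81  89  85  86  90  92  93  98 115
 124 131 132 130 134 133]
212 [ 83  86  86  85  81  82  81  82  84  84  88  85  81  85  84  87  94 111
 125 130 133 133 133 132]
FK tip px [[284.26130209 200.16119747]]
[ 0.36 -1.59  0.  ]
[ 0.36 -0.89  0.  ]
```

```bash
python3 -m inch '{"hand":[0.02,0.02,0.02,0.02,0.02,0.02,0.02,0.02,0.02,0.02],"xyz":[[-0.0035,0.003,0],[0,0,0.008],[0,0,0.009],[0,0,0.009],[0,0,0.009],[0,0,0.008],[0,0,0.003],[0,0,0],[0,0,0],[0,0,0]],"twist":[0,0,0,0,0,0,0,0,0,0]}'
python3 - <<'E'
from h import *
go(); a=snap('wrist','w5');b=snap('side','s5')
o=np.hstack([cv2.resize(a['pixels'][140:220,240:320],(400,400),interpolation=2),cv2.resize(b['pixels'][160:220,180:240],(400,400),interpolation=2)])
cv2.imwrite('pics/c5.png',o[:,:,::-1])
E
```

```text
time: 8.78
tcp_pos: [0.5334, 0.2298, 0.2087]
tool_rot: [0.897, 3.01, 0.001]
wrist_force: [-0.7, 0.3, -1.4]
opening: 0.299
finger_force: 50.3
tcp [0.5334 0.2298 0.2087] yaw -146.8 q [-0.72  0.38  0.32  1.82 -0.14  0.97  0.66] F [-0.7  0.3 -1.4] T [0.03 0.01 0.01] t 8.78 g 50.3
```

View pics/c5.png

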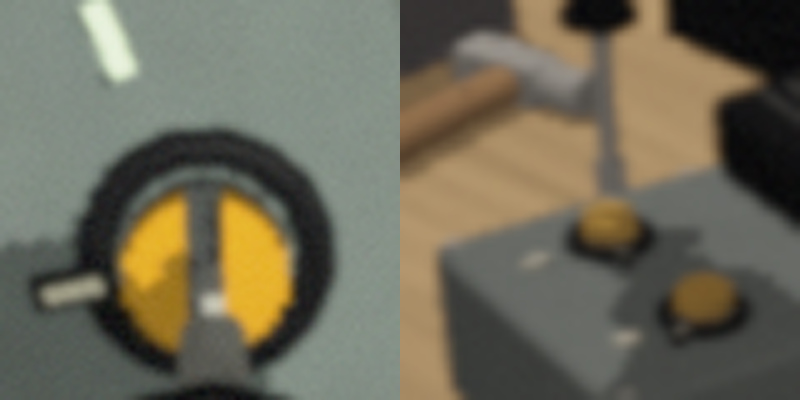

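The tip is about 1.1 mm to the +y side of the slot line (crop 212 vs 204), and its angle matches. I'll correct that and lower gently.

```bash
python3 -m inch '{"hand":[0.02,0.02,0.02,0.02,0.02,0.02,0.02,0.02,0.02,0.02],"xyz":[[0,-0.0011,0.001],[0,0,0.002],[0,0,0.002],[0,0,0.002],[0,0,0.001],[0,0,0.0005],[0,0,0.0005],[0,0,0.0003],[0,0,0],[0,0,0]],"twist":[0,0,0,0,0,0,0,0,0,0]}'; python3 -c "
from h import *
go()"
```

```text
time: 9.72
tcp_pos: [0.5325, 0.2288, 0.199]
tool_rot: [0.898, 3.011, 0.0]
wrist_force: [1.1, -0.2, -2.6]
opening: 0.296
finger_force: 50.3
tcp [0.5325 0.2288 0.199 ] yaw -146.8 q [-0.72  0.39  0.32  1.83 -0.15  0.95  0.66] F [ 1.1 -0.2 -2.6] T [ 0.    0.06 -0.01] t 9.72 g 50.3
```

```bash
python3 -m inch '{"hand":[0.02,0.02,0.02,0.02,0.02,0.02,0.02,0.02,0.02,0.02],"xyz":[[0,0,0.0004],[0,0,0.0004],[0,0,0.0004],[0,0,0.0003],[0,0,0],[0,0,0],[0,0,0],[0,0,0],[0,0,0],[0,0,0]],"twist":[0,0,0,0,0,0,0,0,0,0]}'; python3 -c "
from h import *
go()"
```

```text
time: 10.55
tcp_pos: [0.5324, 0.2288, 0.1975]
tool_rot: [0.898, 3.011, 0.0]
wrist_force: [1.3, 0.4, -2.1]
opening: 0.299
finger_force: 50.3
tcp [0.5324 0.2288 0.1975] yaw -146.8 q [-0.72  0.39  0.32  1.83 -0.15  0.94  0.66] F [ 1.3  0.4 -2.1] T [ 0.01  0.03 -0.01] t 10.55 g 50.3
```

```bash
python3 -m inch '{"hand":[0.02,0.02,0.02,0.02,0.02,0.02,0.02,0.02,0.02,0.02],"xyz":[[0,0,0.0004],[0,0,0.0004],[0,0,0.0004],[0,0,0.0003],[0,0,0],[0,0,0],[0,0,0],[0,0,0],[0,0,0],[0,0,0]],"twist":[0,0,0,0,0,0,0,0,0,0]}'; python3 -c "
from h import *
go()"
```

```text
time: 11.38
tcp_pos: [0.5324, 0.2288, 0.196]
tool_rot: [0.898, 3.011, 0.0]
wrist_force: [0.3, -0.3, -0.8]
opening: 0.299
finger_force: 50.3
tcp [0.5324 0.2288 0.196 ] yaw -146.8 q [-0.72  0.39  0.32  1.83 -0.15  0.94  0.66] F [ 0.3 -0.3 -0.8] T [-0.    0.03  0.03] t 11.38 g 50.3
```

```bash
python3 -m inch '{"hand":[0.02,0.02,0.02,0.02,0.02,0.02,0.02,0.02,0.02,0.02],"xyz":[[0,0,0.0004],[0,0,0.0004],[0,0,0.0004],[0,0,0.0004],[0,0,0.0004],[0,0,0],[0,0,0],[0,0,0],[0,0,0],[0,0,0]],"twist":[0,0,0,0,0,0,0,0,0,0]}'; python3 -c "
from h import *
go()"
```

```text
time: 12.22
tcp_pos: [0.5324, 0.2288, 0.194]
tool_rot: [0.897, 3.011, 0.0]
wrist_force: [-0.2, -0.2, -1.2]
opening: 0.299
finger_force: 50.3
tcp [0.5324 0.2288 0.194 ] yaw -146.8 q [-0.72  0.4   0.32  1.83 -0.15  0.94  0.66] F [-0.2 -0.2 -1.2] T [ 0.    0.02 -0.01] t 12.22 g 50.3
```

```bash
python3 -m inch '{"hand":[0.02,0.02,0.02,0.02,0.02,0.02,0.02,0.02,0.02,0.02],"xyz":[[0,0,0.0005],[0,0,0.0005],[0,0,0.0005],[0,0,0.0005],[0,0,0.0004],[0,0,0.0003],[0,0,0.0003],[0,0,0],[0,0,0],[0,0,0]],"twist":[0,0,0,0,0,0,0,0,0,0]}'; python3 -c "
from h import *
go()"
```

```text
time: 13.05
tcp_pos: [0.5324, 0.2288, 0.1911]
tool_rot: [0.898, 3.011, 0.0]
wrist_force: [-0.5, -0.1, 0.7]
opening: 0.296
finger_force: 50.5
tcp [0.5324 0.2288 0.1911] yaw -146.8 q [-0.71  0.4   0.32  1.83 -0.15  0.93  0.66] F [-0.5 -0.1  0.7] T [-0.08  0.08 -0.04] t 13.05 g 50.5
```

The blade is on the slot floor: 8 mm below the face with no pressing force on the way down. Next I'll press lightly and turn clockwise.

```bash
python3 -m inch '{"hand":[0.02,0.02,0.02,0.02,0.02,0.02,0.02,0.02,0.02,0.02],"xyz":[[0,0,0.0005],[0,0,0],[0,0,0],[0,0,0],[0,0,0],[0,0,0],[0,0,0],[0,0,0],[0,0,0],[0,0,0]],"twist":[0,2,3,4,4,4,4,2,1,0]}'; python3 -c "
from h import *
go()"
```

```text
time: 13.88
tcp_pos: [0.5329, 0.229, 0.1909]
tool_rot: [1.503, 2.758, 0.002]
wrist_force: [-0.1, -0.8, 2.8]
opening: 0.299
finger_force: 50.7
tcp [0.5329 0.229  0.1909] yaw -122.81 q [-0.79  0.41  0.41  1.84 -0.2   0.93  0.29] F [-0.1 -0.8  2.8] T [-0.07 -0.08  0.06] t 13.88 g 50.7
```

```bash
python3 -m inch '{"hand":[0.02,0.02,0.02,0.02,0.02,0.02,0.02,0.02,0.02,0.02],"xyz":[[0,0,0.0002],[0,0,0],[0,0,0],[0,0,0],[0,0,0],[0,0,0],[0,0,0],[0,0,0],[0,0,0],[0,0,0]],"twist":[2,4,6,6,6,6,5,3,2,0]}'; python3 - <<'E'
from h import *
go(); a=snap('wrist','w6'); 
cv2.imwrite('pics/c6.png',cv2.resize(a['pixels'][130:230,220:340],(720,600),interpolation=2)[:,:,::-1])
s=load('w5');print([ray(s,(240+x/5,140+y/5),.081)[:2] for x,y in [(40,293),(70,290)]],[ray(s,(240+x/5,140+y/5),.076)[:2] for x,y in [(93,5),(123,75)]])
E
```

```text
time: 14.72
tcp_pos: [0.5327, 0.2287, 0.1906]
tool_rot: [2.356, 2.077, 0.001]
wrist_force: [0.8, -1.1, 3.7]
opening: 0.297
finger_force: 50.8
tcp [0.5327 0.2287 0.1906] yaw -82.8 q [-0.9   0.43  0.57  1.85 -0.28  0.94 -0.34] F [ 0.8 -1.1  3.7] T [-0.22  0.07  0.05] t 14.72 g 50.8
[array([0.52253924, 0.20517812]), array([0.52462585, 0.20921732])] [array([0.49166709, 0.23549938]), array([0.50261793, 0.2334103 ])]
```

View pics/c6.png

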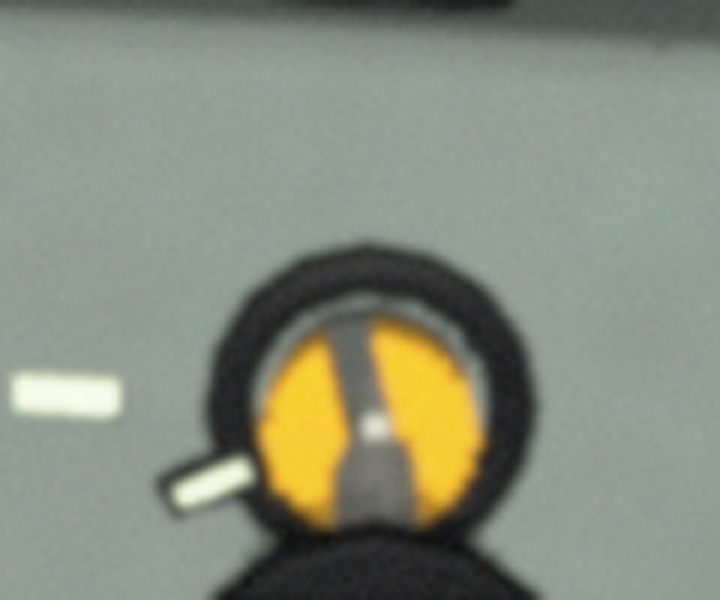

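The slot is following the blade, lagging about 12° from the play. The pointer stripe is at crop (212,483) and the white mark at (67,394), still some 25–30° short. I'll measure with a stripe detector.

```bash
cat >> h.py <<'E'
def stripes(s,c0=(.532,.229)):
    im,X,Y=rect(s,c0,.081,.045,.00025); f=im.astype(int)
    m=((f.min(-1)>140)&(f.max(-1)-f.min(-1)<70)).astype(np.uint8)
    n,l,stt,_=cv2.connectedComponentsWithStats(m)
    for i in range(1,n):
        if stt[i,4]<60: continue
        P=np.stack([X[l==i],Y[l==i]],-1); mu=P.mean(0); w,V=np.linalg.eigh(np.cov((P-mu).T)); v=V[:,1]
        v=v*np.sign(v@(mu-c0)); d=mu-c0
        cw=lambda d:round(-np.degrees(np.arctan2(d[1],d[0])),1)
        print('n',stt[i,4],'c',np.round(mu,4),'r mm',round(np.hypot(*d)*1e3,1),'axis cw',cw(v),'radial cw',cw(d),'len',round(4e3*w[1]**.5*.866,1))
E
python3 - <<'E'
from h import *
for f in ('w4','w5','w6'): print(f); stripes(load(f))
E
```

```text
w4
n 1261 c [0.4962 0.2353] r mm 36.3 axis cw -169.2 radial cw -170.1 len 13.4
n 101 c [0.5256 0.2121] r mm 18.1 axis cw 120.4 radial cw 110.9 len 2.9
n 152 c [0.5422 0.2177] r mm 15.2 axis cw 9.8 radial cw 47.7 len 3.1
w5
n 1238 c [0.4962 0.2353] r mm 36.4 axis cw -169.6 radial cw -170.0 len 13.3
n 130 c [0.5378 0.2259] r mm 6.6 axis cw -41.6 radial cw 28.4 len 2.9
w6
n 72484 c [0.5326 0.239 ] r mm 10.1 axis cw -162.6 radial cw -86.8 len 106.3
n 482 c [0.5123 0.2228] r mm 20.7 axis cw 162.3 radial cw 162.4 len 9.1
n 181 c [0.5323 0.2273] r mm 1.8 axis cw 98.6 radial cw 80.7 len 3.4
```

```bash
python3 -m inch '{"hand":[0.02,0.02,0.02,0.02,0.02,0.02,0.02,0.02,0.02,0.02],"xyz":[[0,0,0],[0,0,0],[0,0,0],[0,0,0],[0,0,0],[0,0,0],[0,0,0],[0,0,0],[0,0,0],[0,0,0]],"twist":[2,4,5,5,5,3,2,1,0,0]}'; python3 - <<'E'
from h import *
go(); a=snap('wrist','w7');stripes(a)
for z in range(0): pass
im,X,Y=rect(a,(.515,.229),.081,.03,.0002);print(np.percentile(im.min(-1),[50,90,97,99]))
E
```

```text
time: 15.6
tcp_pos: [0.5325, 0.2286, 0.1904]
tool_rot: [2.775, 1.472, 0.0]
wrist_force: [-0.3, -0.8, 4.2]
opening: 0.296
finger_force: 50.9
tcp [0.5325 0.2286 0.1904] yaw -55.88 q [-0.98  0.45  0.68  1.85 -0.34  0.96 -0.75] F [-0.3 -0.8  4.2] T [-0.44  0.31  0.02] t 15.6 g 50.9
n 72267 c [0.5377 0.2388] r mm 11.3 axis cw -146.4 radial cw -59.8 len 111.6
n 524 c [0.5119 0.2322] r mm 20.4 axis cw -171.0 radial cw -171.0 len 9.3
n 204 c [0.5317 0.2273] r mm 1.7 axis cw 100.9 radial cw 98.5 len 3.6
[102. 154. 166. 232.]
```

```bash
sed -i 's/min(-1)>140/min(-1)>185/' h.py; python3 - <<'E'
from h import *
for f in('w5','w6','w7'): print(f);stripes(load(f))
E
```

```text
w5
n 652 c [0.4961 0.2352] r mm 36.4 axis cw -169.6 radial cw -170.2 len 11.3
w6
n 878 c [0.497  0.2356] r mm 35.6 axis cw -169.3 radial cw -169.3 len 12.0
n 302 c [0.5123 0.2228] r mm 20.7 axis cw 163.1 radial cw 162.5 len 8.0
w7
n 945 c [0.4973 0.2355] r mm 35.3 axis cw -169.8 radial cw -169.4 len 12.3
n 354 c [0.5119 0.2322] r mm 20.4 axis cw -170.6 radial cw -170.9 len 8.5
n 72 c [0.5318 0.2273] r mm 1.7 axis cw 42.6 radial cw 96.9 len 2.3
```

```bash
python3 -m inch '{"hand":[0.02,0.02,0.02,0.02,0.02,0.02,0.02,0.02,0.02,0.02],"xyz":[[0,0,0],[0,0,0],[0,0,0],[0,0,0],[0,0,-0.0005],[0,0,-0.0005],[0,0,0],[0,0,0],[0,0,0],[0,0,0]],"twist":[0.7,0.5,0,0,0,0,-3,-4,-3,0]}'; python3 - <<'E'
from h import *
go(); a=snap('wrist','w8');stripes(a)
E
```

```text
time: 16.48
tcp_pos: [0.5323, 0.2292, 0.1911]
tool_rot: [-2.654, -1.68, -0.001]
wrist_force: [0.4, -0.6, 1.8]
opening: 0.294
finger_force: 50.6
tcp [0.5323 0.2292 0.1911] yaw -64.68 q [-0.96  0.44  0.64  1.85 -0.32  0.95 -0.62] F [ 0.4 -0.6  1.8] T [-0.03 -0.   -0.07] t 16.48 g 50.6
n 920 c [0.4972 0.2356] r mm 35.4 axis cw -169.7 radial cw -169.3 len 12.1
n 333 c [0.512  0.2326] r mm 20.3 axis cw -168.8 radial cw -169.7 len 8.2
n 70 c [0.5316 0.2279] r mm 1.2 axis cw 58.1 radial cw 107.9 len 2.1
```

```bash
python3 -m inch '{"hand":[0.02,0.02,0.02,0.02,0.02,0.02,0.02,0.02,0.02,0.02],"xyz":[[0,0,-0.002],[0,0,-0.003],[0,0,-0.004],[0,0,-0.005],[0,0,-0.006],[0,0,-0.008],[0,0,-0.01],[0,0,-0.01],[0,0,-0.01],[0,0,-0.007]],"twist":[0,0,0,0,-3,-5,-6,-6,-6,-6]}'
python3 -m inch '{"hand":[0.02,0.02,0.02,0.02,0.02,0.02,0.02,0.02,0.02,0.02],"xyz":[[0,0,0],[0,0,0],[0,0,0],[0,0,0],[0,0,0],[0,0,0],[0,0,0],[0,0,0],[0,0,0],[0,0,0]],"twist":[-6,-6,-6,-6,-6,-6,-6,-6,-6,-6]}'
python3 -m inch '{"hand":[0.02,0.02,0.02,0.02,0.02,0.02,0.02,0.02,0.02,0.02],"xyz":[[0,0,0],[0,0,0],[0,0,0],[0,0,0],[0,0,0],[0,0,0],[0,0,0],[0,0,0],[0,0,0],[0,0,0]],"twist":[-6,-6,-4,0,0,0,0,0,0,0]}'
python3 - <<'E'
from h import *
go([.4655,-.2285,.26],-172.8); a=snap('wrist','w9');stripes(a)
E
```

```text
time: 17.37
tcp_pos: [0.5328, 0.2288, 0.2577]
tool_rot: [2.084, 2.35, 0.002]
wrist_force: [0.2, 0.2, -1.0]
opening: 0.3
finger_force: 50.2
time: 18.2
tcp_pos: [0.5324, 0.2287, 0.2567]
tool_rot: [0.63, 3.077, 0.0]
wrist_force: [-0.8, 1.0, -0.9]
opening: 0.296
finger_force: 50.2
time: 19.03
tcp_pos: [0.5324, 0.2288, 0.2563]
tool_rot: [0.203, 3.135, -0.0]
wrist_force: [0.5, 0.2, -1.1]
opening: 0.3
finger_force: 50.2
tool shift mm [   7.3 -462.1   -3.7]
twist -0.2
tcp [0.5324 0.2288 0.2563] yaw -172.58 q [-0.7   0.32  0.3   1.77 -0.11  1.06  1.08] F [ 0.5  0.2 -1.1] T [ 0.03 -0.02  0.03] t 19.03 g 50.2
n 733 c [0.4962 0.2349] r mm 36.3 axis cw -169.1 radial cw -170.6 len 11.4
n 194 c [0.5118 0.2324] r mm 20.5 axis cw -168.7 radial cw -170.5 len 7.2
```

The pointer is on the mark: both read −170.5° cw radially. Now back to the block.

```bash
python3 -m inch '{"hand":[0.02,0.02,0.02,0.02,0.02,0.02,0.02,0.02,0.02,0.02],"xyz":[[0,-0.01,0],[0.001,-0.025,0],[0.001,-0.036,0],[0.001,-0.038,0],[0.001,-0.038,0],[0.001,-0.038,0],[0.001,-0.038,0],[0.001,-0.038,0],[0,-0.038,0],[0,-0.038,0]],"twist":[0,0,0,0,0,0,0,0,0,0]}'
python3 -m inch '{"hand":[0.02,0.02,0.02,0.02,0.02,0.02,0.02,0.02,0.02,0.02],"xyz":[[0,-0.038,0],[0,-0.038,0],[0,-0.030,0],[0,-0.015,0],[0,-0.004,0],[0,0,0],[0,0,0],[0,0,0],[0,0,0],[0,0,0]],"twist":[0,0,0,0,0,0,0,0,0,0]}'
python3 - <<'E'
from h import *
go([.4655,-.2285,.255],-172.8); a=snap('wrist','w10')
print(proj(a,[[.467,-.227,.095]]))
cv2.imwrite('pics/c10.png',cv2.resize(a['pixels'][130:230,220:340],(720,600),interpolation=2)[:,:,::-1])
E
```

```text
time: 19.92
tcp_pos: [0.4809, -0.1069, 0.2566]
tool_rot: [0.204, 3.134, 0.001]
wrist_force: [-0.4, 0.5, -0.7]
opening: 0.298
finger_force: 50.3
time: 20.75
tcp_pos: [0.4663, -0.2273, 0.2563]
tool_rot: [0.199, 3.135, 0.001]
wrist_force: [-0.7, -0.3, -0.3]
opening: 0.297
finger_force: 50.4
tool shift mm [ 0.6 -1.3  1.3]
twist -0.1
tcp [ 0.4663 -0.2273  0.2563] yaw -172.72 q [-0.1   0.23  0.57  1.93 -0.15  1.03  1.98] F [-0.7 -0.3 -0.3] T [-0.02  0.03  0.01] t 20.75 g 50.4
[[283.5849104  183.62905186]]
```

View pics/c10.png

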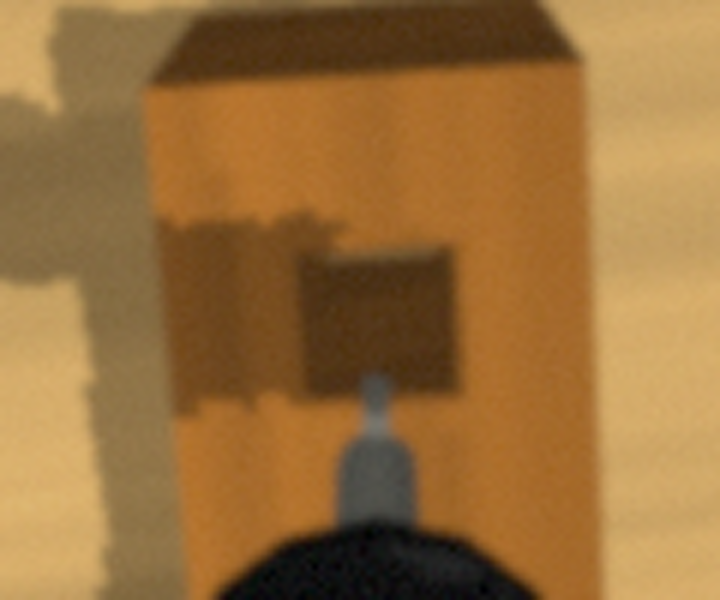

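The tip (crop 376) is centred laterally over the hole (crop 380), so I'll lower it.

```bash
python3 -m inch '{"hand":[0.02,0.02,0.02,0.02,0.02,0.02,0.02,0.02,0.02,0.02],"xyz":[[0,0,0.006],[0,0,0.012],[0,0,0.012],[0,0,0.012],[0,0,0.012],[0,0,0.012],[0,0,0.012],[0,0,0.012],[0,0,0.008],[0,0,0.004]],"twist":[0,0,0,0,0,0,0,0,0,0]}'
python3 -c "
from h import *
go([.4663,-.2273,.1255])"
```

```text
time: 21.63
tcp_pos: [0.4653, -0.2281, 0.1528]
tool_rot: [-0.202, -3.133, -0.001]
wrist_force: [0.6, 0.0, -2.0]
opening: 0.299
finger_force: 50.4
tool shift mm [-0.9  0.9 27.3]
tcp [ 0.4653 -0.2281  0.1528] yaw -172.61 q [-0.04  0.38  0.53  2.02 -0.26  0.81  2.08] F [ 0.6  0.  -2. ] T [ 0.01  0.02 -0.03] t 21.63 g 50.4
```

```bash
python3 -m inch '{"hand":[0.02,0.02,0.02,0.02,0.02,0.02,0.02,0.02,0.02,0.02],"xyz":[[0,0,0.003],[0,0,0.006],[0,0,0.006],[0,0,0.005],[0,0,0.003],[0,0,0.002],[0,0,0.001],[0,0,0.0005],[0,0,0],[0,0,0]],"twist":[0,0,0,0,0,0,0,0,0,0]}'
python3 -c "
from h import *
go([.4663,-.2273,.1255])"
```

```text
time: 22.47
tcp_pos: [0.4661, -0.2285, 0.128]
tool_rot: [0.203, 3.135, -0.0]
wrist_force: [-0.2, -0.2, -1.5]
opening: 0.298
finger_force: 50.4
tool shift mm [-0.   1.2  2.5]
tcp [ 0.4661 -0.2285  0.128 ] yaw -172.6 q [-0.02  0.42  0.51  2.03 -0.29  0.76  2.1 ] F [-0.2 -0.2 -1.5] T [ 0.05 -0.07 -0.04] t 22.47 g 50.4
```

```bash
python3 -m inch '{"hand":[0.02,0.02,0.02,0.02,0.02,0.02,0.02,0.02,0.02,0.02],"xyz":[[0,0,0.001],[0,0,0.001],[0,0,0.0005],[0,0,0],[0,0,0],[0,0,0],[0,0,0],[0,0,0],[0,0,0],[0,0,0]],"twist":[0,0,0,0,0,0,0,0,0,0]}'
python3 -m inch '{"hand":[0.03,0.035,0.045,0.06,0.085,0.085,0.085,0.085,0.085,0.085],"xyz":[[0,0,0],[0,0,0],[0,0,0],[0,0,0],[0,0,0],[0,0,0],[0,0,0],[0,0,0],[0,0,0],[0,0,0]],"twist":[0,0,0,0,0,0,0,0,0,0]}'
python3 -m inch '{"hand":[0.085,0.085,0.085,0.085,0.085,0.085,0.085,0.085,0.085,0.085],"xyz":[[0,0,-0.004],[0,0,-0.01],[0,0,-0.02],[0,0,-0.025],[0,0,-0.025],[0,0,-0.025],[0,0,-0.025],[0,0,-0.025],[0,0,-0.015],[0,0,-0.005]],"twist":[0,0,0,0,0,0,0,0,0,0]}'
python3 - <<'E'
from h import *
go(); a=snap('wrist','w11');b=snap('side','s11');t=snap('top','t11')
o=np.hstack([cv2.resize(a['pixels'],(480,360)),cv2.resize(b['pixels'][160:340,180:400][:, :160],(320,360),interpolation=2)])
cv2.imwrite('pics/c11.png',o[:,:,::-1])
E
```

```text
time: 23.3
tcp_pos: [0.466, -0.2285, 0.1253]
tool_rot: [0.203, 3.135, 0.0]
wrist_force: [-0.7, 1.0, -1.0]
opening: 0.295
finger_force: 50.4
time: 24.13
tcp_pos: [0.466, -0.2285, 0.1253]
tool_rot: [0.203, 3.135, 0.0]
wrist_force: [-1.2, -0.3, 0.8]
opening: 0.997
finger_force: 0.0
time: 24.97
tcp_pos: [0.467, -0.2293, 0.3079]
tool_rot: [0.203, 3.129, -0.001]
wrist_force: [0.6, 0.2, 0.5]
opening: 0.999
finger_force: 0.0
tcp [ 0.467  -0.2293  0.3079] yaw -172.58 q [-0.12  0.17  0.59  1.86 -0.11  1.13  1.95] F [0.6 0.2 0.5] T [ 0.02 -0.03  0.  ] t 24.97 g 0.0
```

View pics/c11.png

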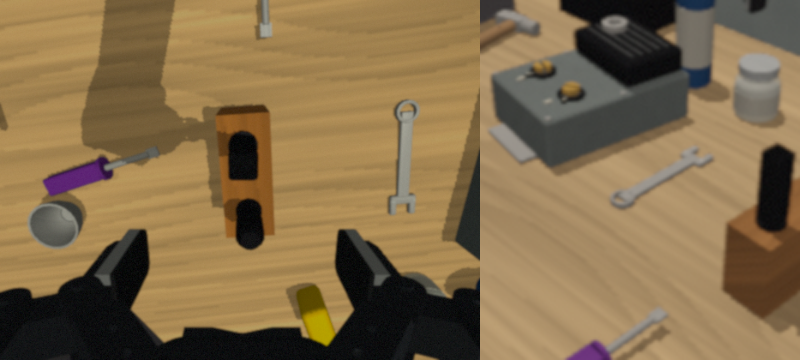

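The final view shows the driver standing upright in its own hole (crop 243,155), with the cross-tip, wrench and look-alikes undisturbed. The near pointer lines up with its mark, so I'm handing in.

```bash
python3 -c "
from rig import manip
print(manip.job_done())"
```

```text
the job is handed in; nothing more can be done
None
```

I turned the near adjuster clockwise until its pointer lined up with the white mark (within about half a degree by camera), stood the flat screwdriver back in its own hole, and handed the job in at about 25 s. The blade dropped straight into the slot, which I had aligned by sight, so no rotating search was needed, and wrist readings stayed around 6 N or less on the adjuster.

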